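# Ready the garnish station and hold its sprung shutter half open

## Task

Hang the teal drip guard astride the garnish station's brass front rail, in front of the closed shutter, and let go of it. Then slide the station's spring-loaded white shutter half-way open and finish while still holding it there, so that the cook can reach in: it springs shut if let go. Leave the white drip guard, the plates, the jar and the tub where they are.

Things in the scene. Friction and masses are not known exactly. Their poses are not given: they have to be found in the camera images.
- guard: TEAL drip guard (the one to hang): rigid inverted-U saddle, about 150 g, standing on its two legs. Origin between the feet, on the table. x across the legs, y along the saddle, z up. Legs 4 mm thick, 80 mm long in y, 60 mm high, 28 mm apart in x (36 mm outside); on them a gable roof, ridge along y, 72 mm above the feet; on the ridge an upright grip fin.
- guard_grip (a point): Centre of the teal guard's grip fin, 92 mm above its feet; axes as the guard's. The fin is 14 mm thick (x), 44 mm long (y), and spans 71 to 113 mm above the feet. When the guard sits astride the rail, the rail's axis is 30 mm below this point.
- white_guard: WHITE drip guard of identical shape, origin between its feet: belongs to another station, leave it alone.
- white_guard_grip (a point): Centre of the white guard's grip fin, 92 mm above its feet.
- station: Fixed steel box 160 (x) by 300 (y) by 100 mm high. Origin: centre of its underside, on the table; x points away from the rail side, y the way the shutter opens, z up. Brass rail: round bar 12 mm thick along y, axis at x -130, z 120 mm (50 mm off the box face), on posts at y -145 and +145 mm. The shutter runs on top between 12 mm high guides towards a 16 mm high stop bar.
- rail_spot (a point): Point on the rail's axis straight in front of the closed shutter's handle (x -130, y -80, z 120 mm in the station's frame): where the middle of the guard belongs along the rail. Axes as the station's.
- shutter_grip (a point): Centre of the white shutter's black handle; moves with it. Upright fin 50 mm (station x) by 14 mm (station y), top 20 mm above and plate 24 mm below this point. Plate 134 by 120 mm, its top 108 mm above the table. Closed, the handle is at x 0, y -80 mm in the station's frame. A red line on the plate meets a red mark on the guide at half travel.
- shutter (a joint): Shutter opening in m along the station's +y: 0 closed (start), 0.100 fully open, 0.050 half-way. A spring pulls it shut: about 3 N closed, 6 N half open, 9 N fully open (60 N/m).
- plate_back_mid (a point): Centre of a loose teal plate, 110 mm across, 18 mm high: leave alone.
- plate_front_mid (a point): Centre of a second loose teal plate of the same size: leave alone.
- oil_jar_mid (a point): Near mid-height of an amber jar, 66 mm across, 100 mm high: leave alone.
- tub_mid (a point): Near mid-height of a green tub with white lid, 96 mm across, 90 mm high: leave alone.
There are look-alikes about, which are no part of the job. Leave any green or pink look-alike of the guard alone.

How it is judged (in metres and radians):
On the way, in this order (a step that is already met when the one before it is completed fails the run):
1. the teal guard hangs astride the rail in front of the closed shutter, let go, the shutter still shut (x of guard_grip in the frame of rail_spot between -0.015 and 0.015 m and y of guard_grip in the frame of rail_spot between -0.04 and 0.04 m and z of guard_grip in the frame of rail_spot between 0.022 and 0.036 m and angle between guard_grip's own z axis and vertical below 0.35 rad and angle between the y axis of guard_grip and the y axis of station, either way round below 0.35 rad and contact force between guard and station above 0.3 N and contact force between guard and the fingers below 0.05 N and contact force between guard and the arm below 0.05 N and contact force between guard and white_guard below 0.05 N and linear speed of guard below 0.05 m/s and value of joint shutter below 0.012 m), for 0.2 s.
2. the robot holds the shutter half open (value of joint shutter between 0.043 and 0.057 m and velocity of joint shutter between -0.02 and 0.02 m/s and (contact force between shutter and the fingers above 2 N or contact force between shutter and the arm above 2 N)), for 0.3 s.
At the end, for the whole second after the job is handed in: The robot holds the shutter (2 N or more) at rest at 50 mm of its 100 mm travel, within 7 mm; the teal guard, untouched, hangs upright (within 0.35 rad) on the rail, square to it, its middle within 40 mm of the spot in front of the closed shutter's handle (all of step 2 and x of guard_grip in the frame of rail_spot between -0.015 and 0.015 m and y of guard_grip in the frame of rail_spot between -0.04 and 0.04 m and z of guard_grip in the frame of rail_spot between 0.022 and 0.036 m and angle between guard_grip's own z axis and vertical below 0.35 rad and angle between the y axis of guard_grip and the y axis of station, either way round below 0.35 rad and contact force between guard and station above 0.3 N and contact force between guard and the fingers below 0.05 N and contact force between guard and the arm below 0.05 N and contact force between guard and white_guard below 0.05 N and linear speed of guard below 0.05 m/s); the arm keeps its last pose, push and grip.
It fails at once if the white guard, a plate, the jar or the tub is shifted by more than 30 mm (distance of any of white_guard_grip, plate_back_mid, plate_front_mid, oil_jar_mid, tub_mid from where it was at the start of the episode above 0.03 m).
It also fails if it takes over 51 s, if anything falls off the work surface, if the arm or the gripper's body presses on something with over 40 N, if the wrist force passes 120 N, or if a joint passes its speed limit or range.

## Robot

A 6-joint arm with a two-finger parallel gripper is mounted at the origin on the work surface. World frame = base frame: x ahead of the robot, y to its left, z up, the work surface at z = 0. Lengths are in mm, angles in rad, forces in N, time in s.
With the tool pointing down it reaches from about 300 to 775 mm from the base axis. Payload 14.6 kg.
Tool frame: the origin (TCP) lies on the centre line of the jaws, within the pads' length; the fingertips stand 19 mm ahead of it and the grasp point (between the pads) is the TCP (bot.tip_reach is the distance from the TCP to the fingertips, in mm); y points along the fingers, x is the direction in which the jaws open and shut, and the axes are right-handed (so a half turn about y gives the same grasp; the last joint's range is limited). The gripper opens to 85 mm and grips with 20 to 120 N. Pads are 22 mm wide; open, the fingers measure 114 mm over their backs; the gripper's body (76 mm by 85 mm) begins 54 mm behind the grasp point. The pads swing forward as they close: fully open they stand 13 mm farther back than shut.
Start: joints at [1.173, 0.3, 1.521, -0, 1.321, -0.067], TCP at [178.637, 520.172, 250.281] pointing down, gripper open.
Joint ranges: [-3.03, 3.03], [-0.79, 2.21], [0.23, 2.52], [-1.04, 4.18], [0, 3.07], [-2.55, 2.55]. Speed limits (rad/s): [2.22, 2.22, 2.57, 3.14, 3.14, 3.14].

## Interface

Orientations are given as a unit quaternion [w, x, y, z].
In Python, from rig import bot gives the robot as it stands. Calls block until the motion is done:
- bot.move_to(position, orientation): joint-space move of the TCP to a pose.
- bot.servo_line(position, attitude=None, speed=150, until_force=None): straight line of the TCP; attitude=None keeps the orientation; speed is the mean speed in mm/s. With until_force (N) it stops when the force on the tool has changed by that much, and returns True; else False.
- bot.move_joints(angles): joint-space move.
- bot.move_gripper(opening, grip_force=None): finger opening in mm; grip_force is the grip in N (None keeps the last); returns when the fingers have stopped.
- bot.dwell(seconds).
- bot.ik(position, orientation): joint angles nearest the present ones, or None.
- bot.read_state(): the state.
- bot.read_camera(name): name is "scene" or "top" or "wrist"; returns a dict with "image" (420x560x3 uint8, blue, green, red), "depth" (420x560 float32, mm along the optical axis (not along the pixel's ray), 0 where there is no reading), "fovy" (degrees; the focal length in pixels is half the picture's height over the tangent of half this angle, whatever the lens; pixels are square), "cx", "cy" (the principal point, pixels), "eye" and "attitude" of the camera in the world; the wrist camera has in their place "mount" (4x4, takes a point from camera to tool coordinates, whose origin is the TCP and whose axes are the tool frame's). Camera axes: x right, y down, z forward; pixel columns grow to the right and rows downward; lengths in mm; the calibration is good to about 2 mm. A picture is of the moment at which its call begins: read the wrist's pose just before it.
A pose or a line that the arm cannot do raises bot.MotionError and nothing moves.
- bot.finish_job(): hands the job in, once; it reports no verdict.
The state is a dict: "clock": time; "joint_positions": joint angles; "qvel": joint speeds; "effort": joint torques, N m; "ee_pos": TCP position; "tool_rot": TCP orientation; "ft_force": force on the tool from outside, world axes, zero at the start; "moment": the same for the moment, N m; "grip_width": finger opening in mm.
Only numpy, scipy, OpenCV 4.12 (cv2) and the standard library are available. Lean on these libraries where they do the work, as an engineer would, in place of code of your own. Each camera call takes 0.05 s, during which the arm holds its last target. There are 200 camera calls.

## Working session

There is one attempt and no reset: what is moved stays moved. The work goes in short steps, each a Python script; the robot and the scene stay as the last script left them, time stands still between calls to the robot, and variables do not carry over. Pictures are saved under pics/ and viewed, about 8 in all and at most 12, crops included, and the job is handed in when it is done.

```bash
ls; mkdir -p pics; cat > h.py <<'E'
import numpy as np, cv2
from scipy.spatial.transform import Rotation as R
from rig import bot
def rot(q): return R.from_quat(np.r_[q[1:],q[0]]).as_matrix()
def quat(M): q=R.from_matrix(M).as_quat(); return [float(v) for v in np.r_[q[3],q[:3]]]
def cam(name):
    s=bot.read_state(); c=bot.read_camera(name)
    if 'mount' in c:
        T=np.eye(4); T[:3,:3]=rot(s['tool_rot']); T[:3,3]=s['ee_pos']; T=T@np.array(c['mount'])
    else:
        T=np.eye(4); a=np.array(c['attitude']); T[:3,:3]=a if a.shape==(3,3) else rot(a); T[:3,3]=c['eye']
    c['T']=T; c['f']=210/np.tan(np.radians(c['fovy'])/2); return c
def cloud(c):
    v,u=np.indices(c['depth'].shape); d=c['depth']
    P=np.stack([(u-c['cx'])/c['f']*d,(v-c['cy'])/c['f']*d,d],-1)
    W=P@c['T'][:3,:3].T+c['T'][:3,3]; W[d<=0]=np.nan; return W
def ray(c,u,v,z):
    d=c['T'][:3,:3]@np.array([(u-c['cx'])/c['f'],(v-c['cy'])/c['f'],1]); e=c['T'][:3,3]
    return e+d*(z-e[2])/d[2]
def down(yaw):  # tool y down... tool x (jaws) at yaw; which axis is along fingers = y
    x=np.array([np.cos(yaw),np.sin(yaw),0]); y=np.array([0,0,-1.]); return quat(np.stack([x,y,np.cross(x,y)],1))
E
python3 - <<'E'
from h import *
import pickle
s=bot.read_state(); print(s['clock'],s['tool_rot'],rot(s['tool_rot']).round(2))
cs={n:cam(n) for n in('scene','top')}
pickle.dump(cs,open('c.pkl','wb'))
for n,c in cs.items():
    cv2.imwrite(f'pics/{n}0.png',c['image']); print(n,c['T'].round(3),c['f'],c['cx'],c['cy'],(c['depth']>0).mean())
E
```

```text
pics
0.0 [-0.57526296  0.57570471  0.41051126 -0.41123852] [[ 0.32 -0.   -0.95]
 [ 0.95 -0.    0.32]
 [-0.   -1.    0.  ]]
scene [[-1.650000e-01  7.920000e-01 -5.870000e-01  1.210926e+03]
 [ 9.860000e-01  1.230000e-01 -1.120000e-01  1.099400e+02]
 [-1.600000e-02 -5.970000e-01 -8.020000e-01  1.067221e+03]
 [ 0.000000e+00  0.000000e+00  0.000000e+00  1.000000e+00]] 442.6946835739347 276.84193661976127 214.17199442051447 0.9960246598639456
top [[-3.000000e-03 -9.920000e-01  1.240000e-01  3.007260e+02]
 [-1.000000e+00  3.000000e-03 -2.000000e-03 -5.442000e+00]
 [ 2.000000e-03 -1.240000e-01 -9.920000e-01  1.660958e+03]
 [ 0.000000e+00  0.000000e+00  0.000000e+00  1.000000e+00]] 504.85657684664983 280.6569927785543 211.57239188413442 0.9958205782312926
```

View pics/scene0.png

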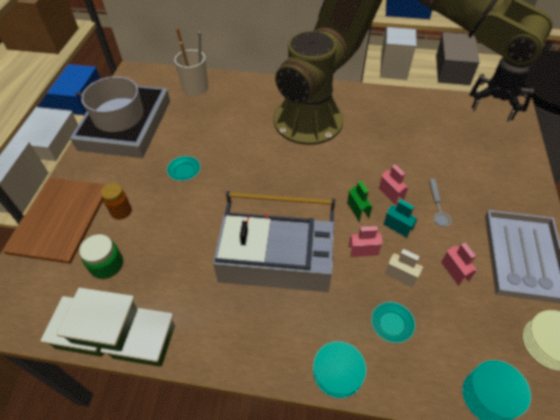

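View pics/top0.png

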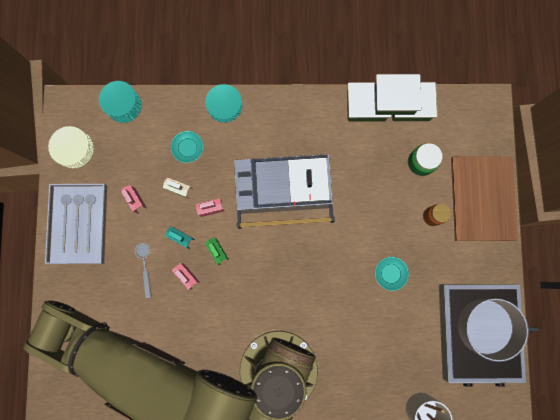

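Scene view: the look-alikes by top-view pixel are teal (178,237), green (216,250), pink (208,207), (184,276) and (131,198), and white (177,187). The teal one (scene 401,217) is the target. The station's rail faces the robot (top, y≈222). The white shutter is at its right end, with the handle at (309,178). I'll measure these and confirm the teal one in a crop.

```bash
python3 - <<'E'
from h import *
import pickle
cs=pickle.load(open('c.pkl','rb'))
def comps(c,W,m,name,minA=15):
    n,l,st,ce=cv2.connectedComponentsWithStats(m.astype(np.uint8))
    for i in range(1,n):
        if st[i,4]<minA: continue
        P=W[l==i]; P=P[~np.isnan(P[:,0])]
        print(name,ce[i].round(),st[i,4],'med',np.median(P,0).round(),'zmax',np.percentile(P[:,2],[50,98]).round())
for n,c in cs.items():
    W=cloud(c); hsv=cv2.cvtColor(c['image'],cv2.COLOR_BGR2HSV); H,S,V=[hsv[...,i].astype(int) for i in range(3)]
    x0,y0,x1,y1=(340,150,440,270) if n=='scene' else (150,170,240,300)
    roi=np.zeros(H.shape,bool); roi[y0:y1,x0:x1]=1
    teal=(abs(H-88)<8)&(S>150)&roi
    comps(c,W,teal,n+' teal')
    fin=teal&(W[...,2]>85); comps(c,W,fin,n+' fin')
    P=W[fin&(W[...,2]>104)][:,:2]; print(len(P),P.mean(0) if len(P) else 0)
    P=W[fin][:,:3]
    if len(P)>5:
        (q,sz,a)=cv2.minAreaRect(P[:,:2].astype(np.float32)); print('fin rect',q,sz,a)
        u,s_,vt=np.linalg.svd(P[:,:2]-P[:,:2].mean(0)); print('pca',P.mean(0),np.degrees(np.arctan2(vt[0,1],vt[0,0])))
    P=W[teal]; print('body rect',cv2.minAreaRect(P[:,:2].astype(np.float32)))
    # station
    x0,y0,x1,y1=(205,185,350,295) if n=='scene' else (225,145,345,235)
    roi=np.zeros(H.shape,bool); roi[y0:y1,x0:x1]=1
    br=(abs(H-20)<6)&(S>150)&roi&(W[...,2]>100)
    P=W[br]; 
    if len(P)>5:
        mu=P.mean(0); vt=np.linalg.svd(P-mu)[2]; t=(P-mu)@vt[0]; print('brass',len(P),mu.round(1),vt[0].round(3),np.percentile(t,[0,2,98,100]).round(1))
    hd=(V<60)&roi&(W[...,2]>112); P=W[hd&(W[...,2]>122)]; comps(c,W,hd,n+' handle',5)
    tp=roi&(W[...,2]>92)&~br&(W[...,2]<118); print('box rect',cv2.minAreaRect(W[tp][:,:2].astype(np.float32)))
    wh=roi&(S<40)&(V>200); comps(c,W,wh,n+' white',100); print('white rect',cv2.minAreaRect(W[wh&(W[...,2]>100)&(W[...,2]<115)][:,:2].astype(np.float32)))
    if n=='scene':
        a=cv2.resize(c['image'][150:280,340:480],None,fx=4,fy=4,interpolation=2)
    else: b=cv2.resize(c['image'][150:300,110:240],None,fx=4,fy=4,interpolation=2)
cv2.imwrite('pics/crop1.png',cv2.resize(np.hstack([a[:520],b[:520]]),(800,384)))
E
```

```text
scene teal [401. 218.] 686 med [434. 314.  64.] zmax [ 64. 114.]
scene fin [405. 207.] 148 med [429. 317. 106.] zmax [106. 115.]
82 [426.7338535  317.39719103]
fin rect (426.3417053222656, 316.6593933105469) (41.82231521606445, 16.607675552368164) 62.9619140625
pca [428.46825475 316.47958364 104.01142257] -120.2756905121173
body rect ((426.4578857421875, 316.70550537109375), (74.75407409667969, 36.598628997802734), 63.087337493896484)
brass 415 [465.2 -21.5 124. ] [-0.058  0.998  0.001] [-141.4 -135.8  133.   138.9]
scene handle [228. 196.] 7 med [ 479. -166.  124.] zmax [124. 131.]
scene handle [333. 204.] 7 med [461. 122. 120.] zmax [120. 130.]
scene handle [244. 233.] 93 med [608. -91. 150.] zmax [150. 155.]
scene handle [322. 235.] 5 med [560. 104. 113.] zmax [113. 114.]
scene handle [322. 255.] 13 med [620. 108. 114.] zmax [114. 116.]
scene handle [281. 266.] 5 med [667.  14. 112.] zmax [112. 115.]
scene handle [306. 267.] 6 med [663.  76. 113.] zmax [113. 116.]
box rect ((565.3455200195312, -17.766983032226562), (218.93907165527344, 300.79742431640625), 3.158600330352783)
scene
[... 381 characters left out ...]
5.55679702758789, 13.904035568237305) 61.07974624633789
pca [421.73341663 315.51739002 111.66973085] 61.81600495879337
body rect ((421.9972839355469, 316.2984619140625), (78.03095245361328, 32.73997116088867), 60.97469711303711)
top handle [309. 178.] 50 med [592. -95. 153.] zmax [153. 160.]
box rect ((564.123046875, -16.742080688476562), (218.20620727539062, 300.2767028808594), 3.2361693382263184)
top white [308. 179.] 1465 med [595. -93. 109.] zmax [109. 117.]
white rect ((596.1286010742188, -95.21687316894531), (132.43922424316406, 119.5082015991211), 3.4266085624694824)Traceback (most recent call last):
  File "<stdin>", line 36, in <module>
TypeError: 'float' object is not subscriptable
```

```bash
python3 - <<'E'
from h import *
import pickle
cs=pickle.load(open('c.pkl','rb'))
a=cv2.resize(cs['scene']['image'][155:285,340:480],(560,520),interpolation=2)
bot.move_to([424,316.8,250],down(np.radians(-28.2)))
bot.move_gripper(45)
c=cam('wrist'); W=cloud(c); hsv=cv2.cvtColor(c['image'],cv2.COLOR_BGR2HSV); H,S=hsv[...,0].astype(int),hsv[...,1]
teal=(abs(H-88)<8)&(S>130)
fin=teal&(W[...,2]>100)&(np.hypot(W[...,0]-424,W[...,1]-317)<60)
print(fin.sum(), teal.sum(), W[fin].mean(0), cv2.minAreaRect(W[fin][:,:2].astype(np.float32)))
s=bot.read_state(); print(s['clock'],s['ee_pos'],s['grip_width'],np.round(s['joint_positions'],2))
cv2.imwrite('pics/crop1.png',cv2.resize(np.hstack([a,cv2.resize(c['image'],(693,520))]),(800,332)))
E
```

```text
974 8048 [424.52148488 318.79859326 117.41646778] ((427.06890869140625, 316.1368408203125), (44.68943786621094, 111.23656463623047), 73.0770492553711)
1.8333 [423.91770532 316.9029988  249.99159794] 45.06753112689244 [0.57 0.25 1.58 0.   1.31 1.06]
```

View pics/crop1.png

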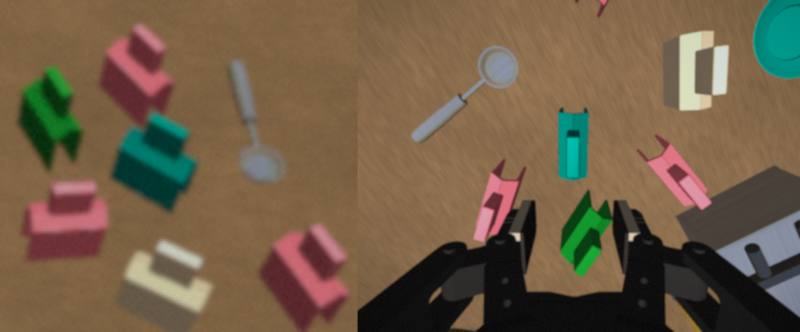

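The crop confirms the teal guard (left panel ~155,160; wrist panel ~573,145). It stands upright with its fin square to the jaws, and there is free space around the fin. I'll refine the position, then descend and grip.

```bash
python3 - <<'E'
from h import *
bot.servo_line([424,316.8,175],speed=120)
c=cam('wrist'); W=cloud(c); hsv=cv2.cvtColor(c['image'],cv2.COLOR_BGR2HSV); H,S=hsv[...,0].astype(int),hsv[...,1]
m=((abs(H-88)<8)&(S>130)&(W[...,2]>105)&(W[...,2]<122)).astype(np.uint8)
m=cv2.morphologyEx(m,cv2.MORPH_OPEN,np.ones((5,5)))
n,l,st,ce=cv2.connectedComponentsWithStats(m); i=1+np.argmax(st[1:,4]); P=W[l==i]
T=rot(bot.read_state()['tool_rot']); q,sz,a=cv2.minAreaRect(P[:,:2].astype(np.float32))
print(st[i],q,sz,a,P.mean(0)); p=[424,316.8,0]
loc=T.T@(np.r_[q,113]-[424,316.8,113]); print('offset in tool',loc)
ok=np.hypot(loc[0],loc[2])<8 and sz[0]*sz[1]<1200 and min(sz)>8
if ok:
    xy=(np.array(q)+[424,316.8])/2
    bot.servo_line([*xy,175]); print(bot.servo_line([*xy,97],speed=100,until_force=8))
    bot.move_gripper(0,50); s=bot.read_state(); print(s['clock'],s['ee_pos'],s['grip_width'],s['ft_force'])
cv2.imwrite('pics/w2.png',c['image'])
E
```

```text
[ 260  196   24   71 1631] (423.7071533203125, 317.0286560058594) (43.89004135131836, 13.905450820922852) 61.3531379699707 [424.56854534 318.82145317 112.72357528]
offset in tool [-3.66136247e-01 -1.75955189e-04  6.31424148e-02]
False
4.2167 [423.95622409 317.00826147  97.40639129] 13.37802584321216 [-1.21624832 -0.15102187  4.74491255]
```

```bash
python3 - <<'E'
from h import *
s=bot.read_state(); bot.servo_line([424,317,260],speed=200)
bot.move_to([467.1,-102.9,260],down(np.radians(3.3)))
s=bot.read_state(); print(s['clock'],s['grip_width'],s['ft_force'])
c=cam('wrist'); W=cloud(c); hsv=cv2.cvtColor(c['image'],cv2.COLOR_BGR2HSV); H,S=hsv[...,0].astype(int),hsv[...,1]
m=(abs(H-20)<6)&(S>150)&(W[...,2]>105)&(W[...,2]<140)&(abs(W[...,0]-465)<40)
P=W[m]; mu=np.median(P,0); k,b=np.polyfit(P[:,1],P[:,0],1); print(m.sum(),mu,'x at y-103:',k*-103+b,'slope',k,np.percentile(P[:,1],[1,99]),np.percentile(P[:,0]-k*P[:,1]-b,[1,99]))
cv2.imwrite('pics/w3.png',c['image']); c=cam('scene'); cv2.imwrite('pics/s3.png',cv2.resize(c['image'][100:300,160:400],(720,600)))
E
```

```text
6.7417 13.451810089510424 [-0.14323158 -0.00352837 -1.45218191]
2811 [462.57546008 -18.46969833 125.25812645] x at y-103: 467.5546089037911 slope -0.060272696956649476 [-86.65474772  36.75906073] [-5.59053938  5.41423028]
```

View pics/w3.png

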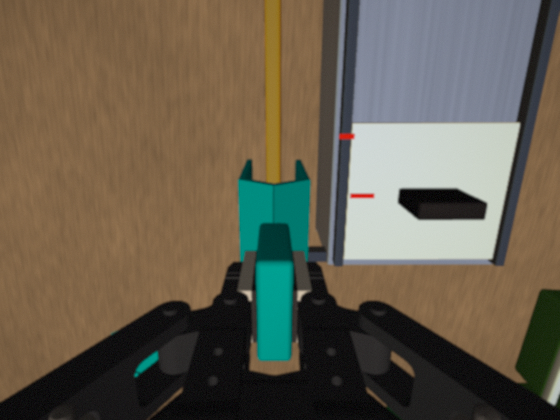

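View pics/s3.png

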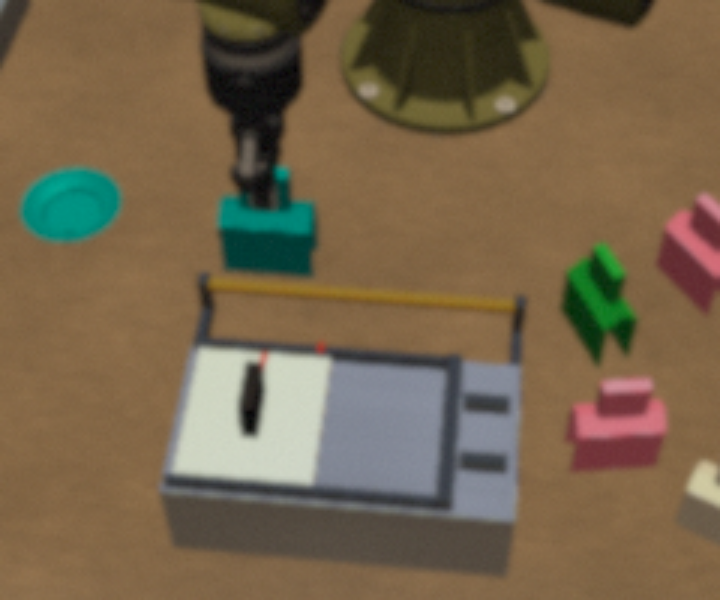

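The wrist view shows the rail (272, 0–185) running centred between the guard's legs (243 and 305). The scene view shows the guard level, in front of the closed shutter. I'll lower it.

```bash
python3 - <<'E'
from h import *
bot.servo_line([467.5,-102.5,172],speed=100,until_force=8)
r=bot.servo_line([467.5,-102.5,150],speed=30,until_force=4)
s=bot.read_state(); print(r,s['ee_pos'],s['ft_force'],s['moment'])
if 148<s['ee_pos'][2]<162:
    bot.move_gripper(34); p=s['ee_pos']
    bot.servo_line([467.5,-102.5,260],speed=150)
    bot.dwell(.2); print(bot.read_state()['clock'])
    bot.move_to([592+20*-.058,-95.5+100,290],down(np.radians(93.3)))
    c=cam('scene'); W=cloud(c); hsv=cv2.cvtColor(c['image'],cv2.COLOR_BGR2HSV); H,S=hsv[...,0].astype(int),hsv[...,1]
    m=(abs(H-88)<8)&(S>150)&(np.hypot(W[...,0]-467,W[...,1]+103)<70)&(W[...,2]>40)
    f=m&(W[...,2]>135); print(m.sum(),np.median(W[f],0),np.percentile(W[f][:,2],98),cv2.minAreaRect(W[f][:,:2].astype(np.float32)))
    cv2.imwrite('pics/s4.png',cv2.resize(c['image'][100:300,160:400],(720,600)))
E
```

```text
True [ 467.36976912 -102.48830889  156.22453817] [-3.21074018  0.80206936  6.9831446 ] [0.16938253 0.51621025 0.0912938 ]
9.8
580 [479.62865793 -99.54050553 160.30530499] 172.73007978694645 ((478.6748046875, -101.55101776123047), (15.734696388244629, 43.78390884399414), 10.493593215942383)
```

View pics/s4.png

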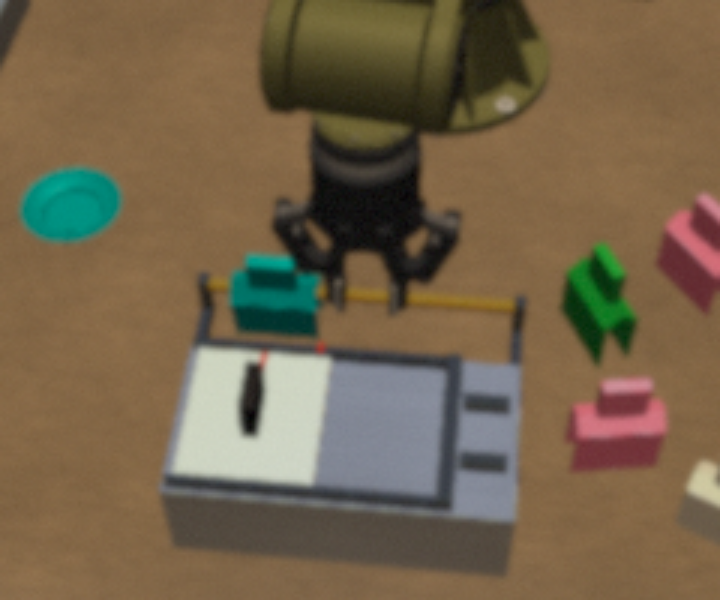

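The guard is on the rail, but its fin reads about 9 mm towards the box, so it may be leaning. I'll check from close up.

```bash
python3 - <<'E'
from h import *
bot.move_to([475,-185,270],down(np.radians(3.3)))
sx=np.array([.998,.058]); sy=np.array([-.058,.998]); spot=np.array([467.4,-102.9])
for n in('scene','wrist'):
    c=cam(n); W=cloud(c); hsv=cv2.cvtColor(c['image'],cv2.COLOR_BGR2HSV); H,S=hsv[...,0].astype(int),hsv[...,1]
    m=(abs(H-88)<8)&(S>130)&(np.hypot(W[...,0]-470,W[...,1]+103)<70)&(W[...,2]>40)
    m=cv2.morphologyEx(m.astype(np.uint8),cv2.MORPH_OPEN,np.ones((3,3)))>0
    for z0,z1 in((55,85),(85,110),(110,128),(128,140),(140,150),(150,160),(160,168),(168,180)):
        P=W[m&(W[...,2]>z0)&(W[...,2]<=z1)]
        if len(P)>8:
            d=P[:,:2]-spot; print(n,z0,z1,len(P),'sx',np.percentile(d@sx,[3,50,97]).round(1),'sy',np.percentile(d@sy,[3,50,97]).round(1))
    cv2.imwrite(f'pics/{n}5.png',c['image'])
print(bot.read_state()['clock'])
E
```

```text
scene 55 85 59 sx [ 5.8 10.1 12.7] sy [-31.7  -0.2  34.2]
scene 85 110 106 sx [11.  14.4 16.8] sy [-32.2   3.8  34.6]
scene 110 128 199 sx [-11.8  11.9  18.4] sy [-36.2   3.   37.3]
scene 128 140 66 sx [-5.4  6.9 11.7] sy [-33.3   4.4  35.3]
scene 140 150 31 sx [ 5.3 12.4 14.1] sy [-20.4   1.4  21.9]
scene 150 160 30 sx [11.5 14.1 15.8] sy [-19.5  -0.7  20.6]
scene 160 168 34 sx [10.3 15.  16.7] sy [-19.3   2.5  21.1]
scene 168 180 60 sx [ 3.7 10.1 16.1] sy [-18.4  -0.3  21.1]
wrist 55 85 123 sx [-26.7 -25.5 -24.4] sy [-35.2   0.3  32.4]
wrist 85 110 289 sx [-24.1 -21.7 -19.8] sy [-36.4   1.2  34.8]
wrist 110 128 2164 sx [-18.7 -10.8  15.1] sy [-38.2   1.5  37.3]
wrist 128 140 1069 sx [-7.4 -2.4  6.5] sy [-38.5   6.   37.7]
wrist 140 150 137 sx [-2.5 -1.6 -0.8] sy [-20.9  -0.4  19. ]
wrist 150 160 188 sx [-0.8  0.1  0.8] sy [-19.8   0.2  18.9]
wrist 160 168 145 sx [1.  1.5 2.2] sy [-20.5   0.1  19.1]
wrist 168 180 1523 sx [ 2.8  9.1 15.3] sy [-20.7   0.1  19.7]
12.25
```

View pics/wrist5.png

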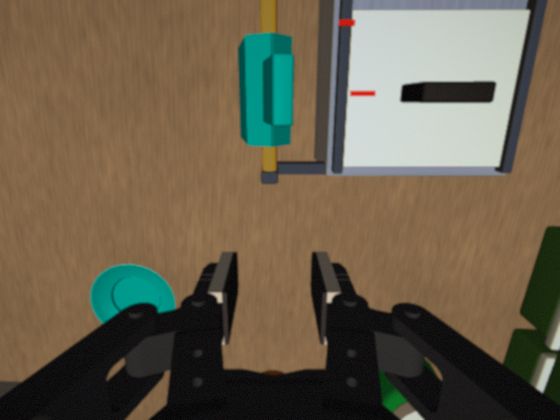

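The guard leans about 0.16 rad (fin face shifts 3.1 mm over 19 mm) and its grip point is about 6 mm off the rail axis, with y offset about 0. That is stable and well inside the limits (0.35 rad, 15 mm), so I'll leave it. In the wrist view the handle is at (450,92) and the red line at (362,93). Next is the shutter.

```bash
python3 - <<'E'
from h import *
c=cam('wrist'); W=cloud(c); V=c['image'].max(-1)
m=(V<70)&(W[...,2]>146)&(W[...,2]<160)&(np.hypot(W[...,0]-596,W[...,1]+95)<45)
q,sz,a=cv2.minAreaRect(W[m][:,:2].astype(np.float32)); print(m.sum(),q,sz,a,np.median(W[m],0))
if not(np.hypot(q[0]-596,q[1]+95.3)<10): raise SystemExit
p=np.array(q); O=down(np.radians(93.3))
bot.move_to([*p,270],O); bot.move_gripper(45)
bot.servo_line([*p,180],speed=150)
r=bot.servo_line([*p,137],speed=80,until_force=8); s=bot.read_state(); print(r,s['ee_pos'])
if s['ee_pos'][2]<142:
    bot.move_gripper(0,60); s=bot.read_state(); print(s['clock'],s['ee_pos'],s['grip_width'],s['ft_force'])
E
```

```text
1400 (596.50390625, -96.46536254882812) (48.99808883666992, 11.924519538879395) 3.062875747680664 [595.18744242 -96.46055045 152.14454919]
False [596.64429311 -96.50021004 137.12016893]
15.6083 [596.65485026 -95.89518436 137.63496494] 13.322220505601534 [-1.57491395  4.83992501  3.68053371]
```

```bash
python3 - <<'E'
from h import *
p=np.array(bot.read_state()['ee_pos']); t=p+50*np.array([-.0577,.9983,0])
bot.servo_line(t.tolist(),speed=40); bot.dwell(.4)
s=bot.read_state(); print(s['clock'],np.subtract(s['ee_pos'],p),s['grip_width'],s['ft_force'])
sx=np.array([.998,.058]); sy=np.array([-.058,.998])
ims=[]
for n in('scene','wrist'):
    c=cam(n); W=cloud(c); im=c['image'].astype(int); hsv=cv2.cvtColor(c['image'],cv2.COLOR_BGR2HSV); H,S=hsv[...,0].astype(int),hsv[...,1]
    red=((H<5)|(H>175))&(S>130)&(W[...,2]>95)&(abs(W[...,0]-545)<40)&(abs(W[...,1]+50)<90)
    k,l,st,ce=cv2.connectedComponentsWithStats(red.astype(np.uint8))
    for i in range(1,k):
        if st[i,4]>3: print(n,'red',ce[i].round(),st[i,4],'sy',(np.median(W[l==i],0)[:2]-[592,-15.5])@sy)
    m=(abs(H-88)<8)&(S>130)&(np.hypot(W[...,0]-470,W[...,1]+103)<70)&(W[...,2]>168); d=W[m][:,:2]-[467.4,-102.9]
    if m.sum(): print(n,'fin top',m.sum(),np.median(d@sx),np.median(d@sy))
    # closed plate edge
    ims.append(cv2.resize(c['image'][120:300,180:380],(600,540)) if n=='scene' else c['image'])
cv2.imwrite('pics/e_s.png',ims[0]); cv2.imwrite('pics/e_w.png',ims[1])
E
```

```text
17.425 [-2.95970473e+00  4.94911322e+01  3.25957252e-02] 12.9607094021088 [-1.75055007 -6.02063417  2.18367403]
wrist red [275. 108.] 295 sy -30.985149899996163
wrist red [274. 147.] 334 sy -31.58096800934066
```

View pics/e_s.png

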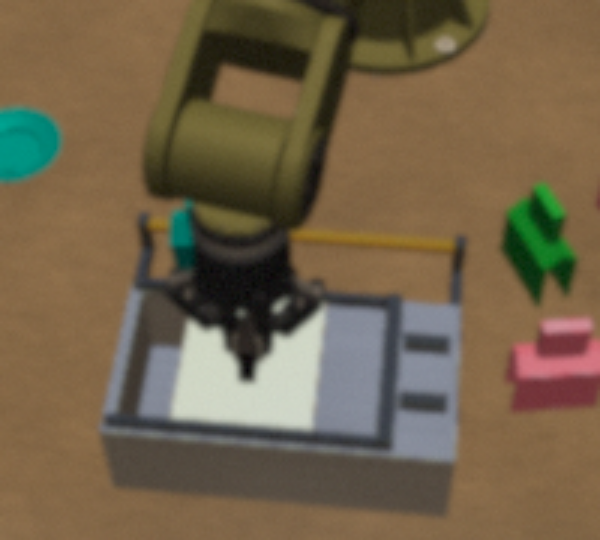

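View pics/e_w.png

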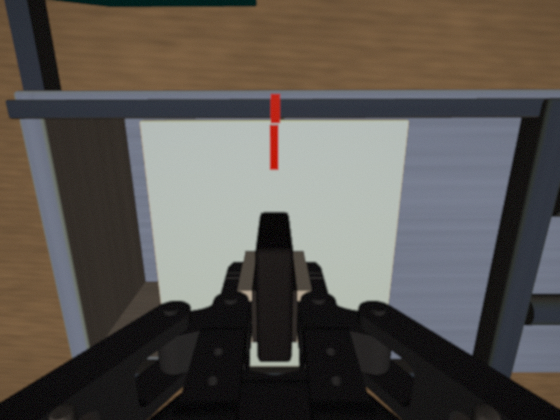

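The red line (274,147) sits in line with the mark (275,108), 0.6 mm apart along the travel, and the fingers feel the expected 6 N spring pull. The visible end of the guard in the scene view (px 237,195) hasn't moved from where it was placed (237,197). I'll hand the job in.

```bash
python3 -c "
from rig import bot
bot.dwell(.3); bot.finish_job(); s=bot.read_state(); print(s['clock'],s['ee_pos'],s['ft_force'],s['grip_width'])"
```

```text
the job is handed in; nothing more can be done
the job is handed in; nothing more can be done
```

I hung the teal guard on the brass rail in front of the closed shutter and let go. I then gripped the shutter handle, slid it 50 mm open, and handed the job in at about 18 s while still holding it. The hand-in gives no verdict, and the state could not be read afterwards, so these are the checks from just before it.

- **Guard:** its middle is on the spot along the rail (offset about 0 mm). It hangs with a lean of about 0.16 rad (limit 0.35), which puts the grip point about 6 mm off the rail axis (limit 15 mm). I left the lean alone because it was stable and inside the limits.
- **Shutter:** the tool moved 49.6 mm. The red line and the mark agree to 0.6 mm, and the measured pull was 6.0 N, as expected half-way.
- **Not fully checked:**
  - With the shutter open, the arm hid most of the guard. I compared only its visible end with the earlier picture, and it had not moved.
  - I did not re-measure the white guard, plates, jar and tub. The arm was never lowered near any of them.

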